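# Load a solder reel on the bent arm of the reel stand

## Task

Put the full reel of solder on the reel stand: thread it over the raised free end of the bent rod, keep hold of it while you bring it down round the bend, and slide it fully home against the stop disc, then let it hang there. Leave the empty reel and the flux tin where they are.

Things in the scene. Friction and masses are not known exactly. Their poses are not given: they have to be found in the camera images.
- full_reel_center (a point): Full solder reel, 0.27 kg: black spool wound nearly to the rims with bare solder. It lies on its rims, axle level, and can roll. Point: its centre, on the axle, 25 mm above the bench; x along the axle. 44 mm wide; two flanges 50 mm across, 3 mm thick; winding between them 38 mm wide, 46 mm across (grip here); through bore 20 mm along the axle. Either end may go first.
- empty_reel_center (a point): The empty reel: the same spool with nothing wound on it, so that its thin 27 mm hub shows between the 50 mm flanges; 30 g; lying in the same way. The point is its centre, 25 mm above the bench; x runs along the axle. Not to be used.
- stand: Reel stand, screwed down: base plate 150 x 100 x 12 mm and one bent steel rod 8 mm thick, all in the stand's x-z plane. Origin: centre of the base's underside; x points level towards the rod's free end, z up. The rod rises at x -60 mm, turns over, runs level in +x with its axis 130 mm up, then bends upwards (see the points). Nothing stands above it.
- stop_face (a point): Centre of the stop disc's face that looks towards the free end: on the rod's axis at stand x = -12 mm, z = 130 mm. The steel disc is 32 mm in diameter, 4 mm thick, fixed on the rod. With the reel home its end touches this face, so that its centre is 22 mm from it in stand +x; let go, it hangs with its centre 6 mm below the rod's axis.
- bend_start (a point): Point on the rod's axis where the level part ends and the upward bend begins (stand x 55 mm, z 130 mm). The bend is an arc of 110 mm radius about the point at stand x 55 mm, z 240 mm.
- bend_end (a point): Point on the rod's axis where the bend ends and 30 mm of straight rod, climbing at 38 degrees, begins (stand x 122.7 mm, z 153.3 mm).
- free_end (a point): Centre of the rounded tip of the rod's raised free end, on its axis (stand x = 146.4 mm, z = 171.8 mm); from here the rod runs down towards the stand at 38 degrees to the horizontal.
- flux_tin: Small round flux tin, 54 mm in diameter, 22 mm high, standing on the bench; origin at the centre of its underside. A bystander.
Not all that is in view belongs to the job. Leave any orange look-alike of the part that bears full_reel_center alone.

How it is judged:
By the outcome, as a careful person would: the job done as asked, in the order asked, and still so for the second after the job is handed in, with the robot touching nothing.
It also fails if it takes over 53 s, if anything falls off the work surface, if the arm or the gripper's body presses on something with over 40 N, if the wrist force passes 120 N, or if a joint passes its speed limit or range.

## Robot

A 7-joint arm with a two-finger parallel gripper is mounted at the origin on the work surface. World frame = base frame: x ahead of the robot, y to its left, z up, the work surface at z = 0. Lengths are in m, angles in rad, forces in N, time in s.
With the tool pointing down it reaches from about 0.425 to 0.875 m from the base axis. Payload 4.7 kg.
Tool frame: the origin (TCP) lies where the fingers leave the gripper's body, on its centre line; the fingertips stand 73 mm ahead of it and the grasp point (between the pads) lies 54 mm ahead of it; z points along the fingers, y is the line along which they close (so a half turn about z gives the same grasp; the last joint's range is limited). The gripper opens to 85 mm and grips with 20 to 120 N. Pads are 22 mm wide; open, the fingers measure 114 mm over their backs; the gripper's body (76 mm by 85 mm) begins 54 mm behind the grasp point. The pads swing forward as they close: fully open they stand 13 mm farther back than shut.
Start: joints at [-1.1, 0.321, -0.07, 1.45, 0.023, 1.371, -0.057], TCP at [0.287, 0.583, 0.304] pointing down, gripper open.
Joint ranges: [-2.86, 2.86], [-0.3, 2.09], [-1.38, 1.24], [0.06, 2.45], [-1.56, 4.7], [0.09, 2.05], [-2.69, 2.69]. Speed limits (rad/s): [2.57, 2.57, 3.14, 3.14, 3.14, 3.14, 3.14].

## Interface

Orientations are given as a unit quaternion [w, x, y, z].
In Python, from rig import ctrl, cams, ticket gives the robot as it stands.
- The arm moves only by the tool move_arm, never from a script. Its argument "increments" is a list of rows, each a list of 3 entries, a list of its own where there are three numbers: the closure, from -1 (fully open) to 1 (shut), then the shift along the tool's x, y, z in m, then the turn about the tool's z in degrees. In form: [[grip, [x, y, z], roll], ...]. A call has 1 to 8 rows; each row shifts and turns the commanded pose from where the row before left it, along the tool's axes as they then stand; what a row does not reach is not made up. A row lasts 1/8 s, in which the tool goes at most 62.5 mm and 10.7 degrees, less where a joint would pass 70% of its speed; a pose out of reach is approached as far as the arm can. A call with a gripper value outside its range is refused whole. The fingers move at their own pace and stop on an object; "squeeze" is the grip in N (left out, the last holds). Time passes only in rows, so rows that do not move let the fingers close. It gives the time, the measured TCP pose, the force, the opening and the grip force at its end, in the units of the state.
- ctrl.get_obs(): the state, without advancing time (a new reading comes with each control period).
- cams.snapshot(name): name is "side" or "top" or "wrist"; returns a dict with "color" (480x640x3 uint8, blue, green, red), "camera_matrix" (3x3 intrinsics, pixels), "world_from_camera" (4x4, takes a point from camera to world coordinates); the wrist camera has in their place "T_tool_cam" (4x4, takes a point from camera to tool coordinates, whose origin is the TCP and whose axes are the flange's). Camera axes: x right, y down, z forward; pixel columns grow to the right and rows downward; lengths in m; the calibration is good to about 2 mm. A picture is of the moment at which its call begins: read the wrist's pose just before it. There is no depth.
- ticket.hand_in(): hands the job in; it is judged then, once.
The state is a dict: "time": time; "joint_positions": joint angles; "dq": joint speeds; "tau": joint torques, N m; "eef_pos": TCP position; "tool_rot": TCP orientation; "force": force on the tool from outside, world axes, zero at the start; "wrist_torque": the same for the moment, N m; "grip_width": finger opening in m; "gripper_force": force on a finger pad.
Only numpy, scipy, OpenCV 4.12 (cv2) and the standard library are available. Lean on these libraries where they do the work, as an engineer would, in place of code of your own. Each camera call takes 0.05 s, during which the arm holds its last target. There are 200 camera calls.

## Working session

There is one attempt and no reset: what is moved stays moved. The work goes in short steps, Python scripts to look and compute and a tool call to move; the robot and the scene stay as the last step left them, time stands still between calls to the robot, and variables do not carry over. Pictures are saved under pics/ and viewed, at most 10 in all, crops included, and the job is handed in when it is done.

Besides the shell and the picture viewer there is one more tool, called after "Emit:" as a command line: name --argument value ..., lists and objects as JSON in quotes. move_arm: Moves the arm, as the interface text tells. Its arguments: {"type":"object","properties":{"increments":{"type":"array","items":{"type":"array"}},"squeeze":{"type":"number"}},"required":["increments"]}

```bash
ls; mkdir -p pics; python3 - <<'E'
from rig import ctrl,cams
import cv2,numpy as np,pickle
o=ctrl.get_obs();print({k:np.round(v,3) for k,v in o.items()})
d={}
for n in("side","top"):
    s=cams.snapshot(n);d[n]=s;cv2.imwrite(f"pics/{n}0.png",s["color"]);print(n,np.round(s["camera_matrix"],1).tolist(),np.round(s["world_from_camera"],3).tolist())
s=cams.snapshot("wrist");print(np.round(s["T_tool_cam"],3).tolist())
pickle.dump(d,open("d.pkl","wb"))
E
```

```text
pics
{'time': np.float64(0.0), 'joint_positions': array([-1.1  ,  0.322, -0.07 ,  1.452,  0.023,  1.371, -0.057]), 'dq': array([-0.002,  0.002,  0.001,  0.001, -0.002,  0.   , -0.   ]), 'tau': array([ 0.0000e+00, -4.9359e+01, -3.8200e-01, -3.1433e+01,  1.3000e-02,
        1.1000e-02, -0.0000e+00]), 'eef_pos': array([0.287, 0.583, 0.303]), 'tool_rot': array([-0.   ,  0.226,  0.974, -0.001]), 'force': array([ 0.522, -0.073,  0.446]), 'wrist_torque': array([ 0.012, -0.002, -0.037]), 'gripper_force': np.float64(0.0), 'grip_width': np.float64(0.085)}
side [[547.7, 0.0, 314.9], [0.0, 547.7, 247.5], [0.0, 0.0, 1.0]] [[0.759, -0.434, 0.486, 0.065], [-0.651, -0.523, 0.55, -0.667], [0.015, -0.733, -0.68, 0.858], [0.0, 0.0, 0.0, 1.0]]
top [[500.8, 0.0, 315.2], [0.0, 500.8, 238.9], [0.0, 0.0, 1.0]] [[0.028, -0.988, 0.152, 0.467], [-0.999, -0.026, 0.02, -0.077], [-0.016, -0.152, -0.988, 0.881], [0.0, 0.0, 0.0, 1.0]]
[[-0.0, -0.946, -0.323, 0.082], [1.0, -0.0, 0.001, 0.002], [-0.001, -0.323, 0.946, -0.072], [0.0, 0.0, 0.0, 1.0]]
```

View pics/top0.png

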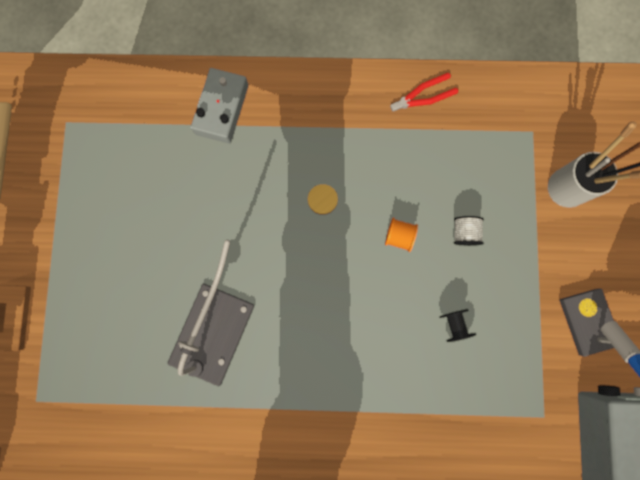

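View pics/side0.png

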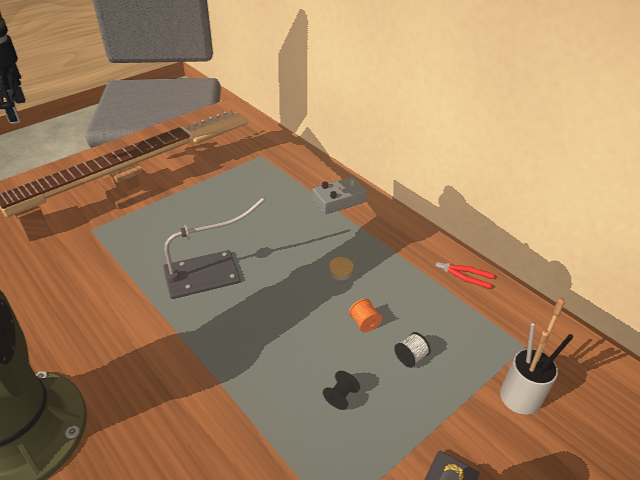

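Top view: there are three candidates for the full reel. The black spool with silver winding is at (468,230), the black thin-hub empty reel at (458,325), and the orange look-alike at (402,235). I choose (468,230), which is (412,349) in the side view. The stand's rod runs from the disc at (188,348) to the tip at (227,243). In the side view the disc is at (186,231) and the tip at (263,200).

```bash
cat > h.py <<'E'
import numpy as np,cv2
def ray(s,p):
    T=s["world_from_camera"];d=np.linalg.inv(s["camera_matrix"])@[p[0],p[1],1.];return T[:3,3],T[:3,:3]@(d/np.linalg.norm(d))
def onz(s,p,z):
    o,d=ray(s,p);return o+d*(z-o[2])/d[2]
def tri(s1,p1,s2,p2):
    a,d=ray(s1,p1);b,e=ray(s2,p2);t=np.linalg.lstsq(np.c_[d,-e],b-a,rcond=None)[0]
    return (a+d*t[0]+b+e*t[1])/2,np.linalg.norm(a+d*t[0]-b-e*t[1])
def proj(s,P):
    T=np.linalg.inv(s["world_from_camera"]);q=s["camera_matrix"]@(T[:3,:3]@P+T[:3,3]);return q[:2]/q[2]
E
python3 - <<'E'
from h import *;import pickle
d=pickle.load(open("d.pkl","rb"));t,s=d["top"],d["side"]
im=t["color"];g=im.max(2)
def blob(x0,y0,x1,y1,f):
    m=np.zeros(g.shape,np.uint8);m[y0:y1,x0:x1]=f(im[y0:y1,x0:x1].astype(int))*255
    n,l,st,c=cv2.connectedComponentsWithStats(m);k=1+np.argmax(st[1:,4]);return (l==k).astype(np.uint8)
def rect(m):
    c=max(cv2.findContours(m,0,2)[0],key=cv2.contourArea);return cv2.minAreaRect(c)
# full reel winding & flanges
w=blob(448,208,490,250,lambda a:a.max(2)>165);r=rect(w);print("winding",r)
m=np.zeros_like(w);m[208:250,448:490]=(im[208:250,448:490].max(2)<45)
n,l,st,c=cv2.connectedComponentsWithStats(m);print(st[1:].tolist(),c[1:])
print("reel",onz(t,r[0],.025))
b=blob(160,270,262,392,lambda a:(a.max(2)<95)&(abs(a[...,0]-a[...,2])<20));r=rect(b);print("base",r)
bx=cv2.boxPoints(r);B=np.array([onz(t,p,.012) for p in bx]);print(B.round(4),np.linalg.norm(np.diff(B,axis=0),axis=1),B.mean(0))
for n,a,c in(("tip",(227,243),(263,200)),("disc",(188,348),(186,231))):print(n,tri(t,a,s,c))
u=cv2.resize(im[200:400,150:270],None,fx=3,fy=3,interpolation=2)
v=cv2.resize(s["color"][180:305,150:275],None,fx=4,fy=4,interpolation=2)
v2=cv2.resize(im[200:260,440:500],(240,240),interpolation=2)
C=np.zeros((600,800,3),np.uint8);C[:600,:360]=u;C[:350,360:800]=v[:350,:440];C[360:600,360:600]=v2
cv2.imwrite("pics/c1.png",C)
E
```

```text
winding ((470.0, 228.5), (21.0, 22.0), 90.0)
[[455, 242, 26, 2, 50]] [[467.98 242.48]]
reel [ 0.62353799 -0.32623048  0.025     ]
base ((216.66165161132812, 336.8875427246094), (39.54718780517578, 91.0386734008789), 24.590116500854492)
[[0.3697 0.1639 0.012 ]
 [0.5112 0.1076 0.012 ]
 [0.4846 0.0437 0.012 ]
 [0.3446 0.1012 0.012 ]] [0.1522475  0.06914591 0.15132227] [0.42755832 0.10408675 0.012     ]
tip (array([0.56710935, 0.06372062, 0.1713114 ]), np.float64(0.0007179847527614814))
disc (array([0.41548071, 0.1197213 , 0.13465603]), np.float64(0.0006164048329945746))
```

View pics/c1.png

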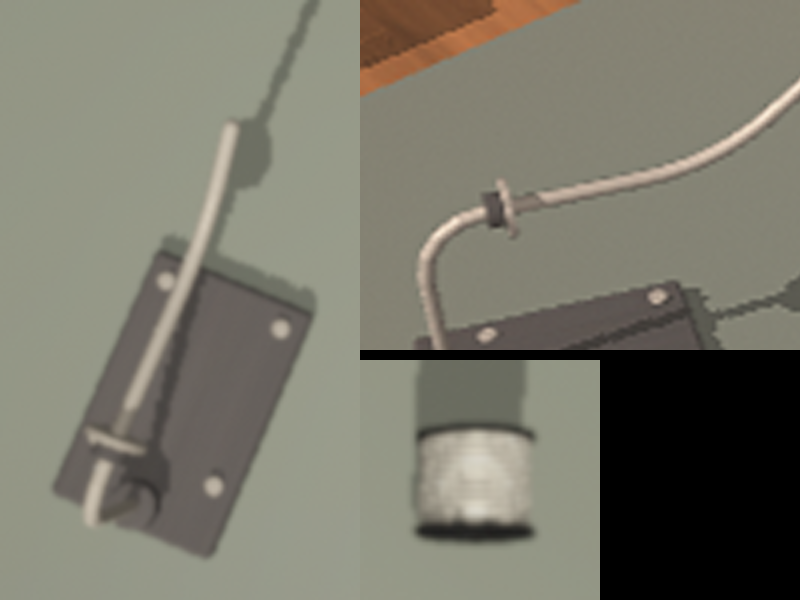

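The crop confirms the choice: a silver winding between black flanges, spanning rows 216–246 and centred near (468.7,230.7), with the axle roughly vertical in the image (world x). Next I refine the stand from its hand-read base corners and start the transit.

```bash
python3 - <<'E'
from h import *;import pickle
d=pickle.load(open("d.pkl","rb"));t,s=d["top"],d["side"]
B=np.array([onz(t,p,.012) for p in((203.3,283.3),(254.3,305),(220,385.3),(168.3,363.3))])
print(B.round(4),np.linalg.norm(np.diff(B,axis=0),axis=1),B.mean(0))
u=(B[0]+B[1]-B[2]-B[3])[:2];print(np.degrees(np.arctan2(u[1],u[0])))
print(tri(t,(188.3,346.7),s,(187,231.8)),tri(t,(227,242),s,(263,199.5)),onz(t,(468.7,230.7),.025),onz(s,(412,349),.025))
E
```

```text
[[0.5174 0.133  0.012 ]
 [0.4825 0.0424 0.012 ]
 [0.3468 0.094  0.012 ]
 [0.3803 0.1841 0.012 ]] [0.0970373  0.14515785 0.09614104] [0.43175244 0.11337763 0.012     ]
-20.651164474406706
(array([0.41727736, 0.12019679, 0.13123073]), np.float64(0.0009844930620131094)) (array([0.56800682, 0.06395955, 0.17204604]), np.float64(0.0003655647027493172)) [ 0.6196257  -0.32392824  0.025     ] [ 0.61845283 -0.32118275  0.025     ]
```

Emit:
move_arm --increments '[[-1,[0,0,0],-8.7],[-1,[0,0,0],-8.7],[-1,[0,0,0],-8.7],[-1,[-0.021,-0.057,0],0],[-1,[-0.021,-0.057,0],0],[-1,[-0.021,-0.057,0],0],[-1,[-0.021,-0.057,0],0],[-1,[-0.021,-0.057,0],0]]'

```text
time: 1.15
eef_pos: [0.3918, 0.2961, 0.3038]
tool_rot: [0.0, 0.001, 1.0, 0.0]
force: [0.6, 0.4, 0.7]
grip_width: 0.0851
gripper_force: 0.0
```

Emit:
move_arm --increments '[[-1,[-0.021,-0.056,0],0],[-1,[-0.021,-0.056,0],0],[-1,[-0.021,-0.056,0],0],[-1,[-0.021,-0.056,0],0],[-1,[-0.021,-0.056,0],0],[-1,[-0.021,-0.056,0],0],[-1,[-0.021,-0.056,0],0],[-1,[-0.021,-0.056,0],0]]'

```text
time: 2.15
eef_pos: [0.5592, -0.1516, 0.3039]
tool_rot: [0.0, 0.0, 1.0, 0.0]
force: [0.7, 0.5, 0.0]
grip_width: 0.0853
gripper_force: 0.0
```

Emit:
move_arm --increments '[[-1,[-0.02,-0.057,0.03],0],[-1,[-0.02,-0.057,0.03],0],[-1,[-0.02,-0.057,0.03],0],[-1,[0,0,0],0],[-1,[0,0,0],0]]'

```text
time: 2.78
eef_pos: [0.6142, -0.3082, 0.2199]
tool_rot: [-0.0, 0.001, 1.0, 0.0]
force: [0.5, 0.8, 0.6]
grip_width: 0.0855
gripper_force: 0.0
```

```bash
cat >> h.py <<'E'
from scipy.spatial.transform import Rotation as R
def wrist():
    from rig import ctrl,cams
    o=ctrl.get_obs();s=cams.snapshot("wrist");T=np.eye(4);T[:3,:3]=R.from_quat(np.roll(o["tool_rot"],-1)).as_matrix();T[:3,3]=o["eef_pos"]
    s["world_from_camera"]=T@s["T_tool_cam"];return o,s
E
python3 - <<'E'
from h import *
o,s=wrist();print(o["eef_pos"],o["tool_rot"],s["camera_matrix"][0])
import pickle;pickle.dump(s,open("w1.pkl","wb"))
cv2.imwrite("pics/w1.png",s["color"]);print(proj(s,np.array([.619,-.323,.025])))
E
```

```text
[ 0.61419986 -0.30820949  0.21991302] [-4.47311670e-04  7.19318210e-04  9.99999554e-01  4.18646308e-04] [375.8762133    0.         320.42945502]
[298.78783255 235.70198934]
```

View pics/w1.png

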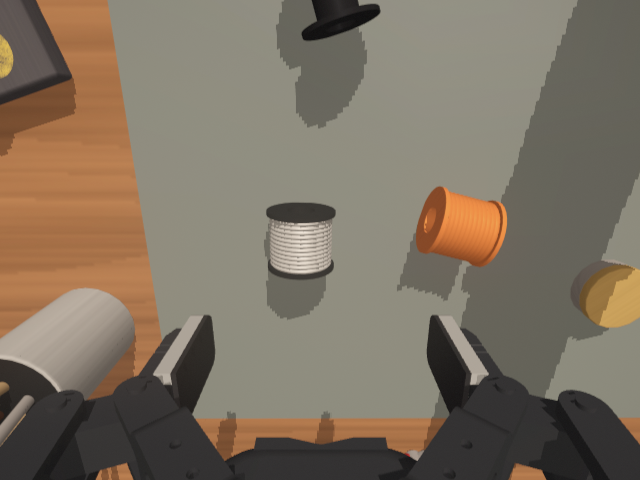

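Wrist view: the full reel is upright in the image, with its near flange face at (301,213) and far flange at about (301,268). The orange look-alike is at (462,228), the empty reel at (338,15) and the tin at (612,295).

```bash
python3 - <<'E'
from h import *;import pickle
s=pickle.load(open("w1.pkl","rb"))
print(onz(s,(301,213),.025),onz(s,(301,241),.025),onz(s,(301,264),.025))
for x in(-.022,.022):
  for c in(.619,):
    a=np.linspace(0,2*np.pi,73);P=np.array([proj(s,np.array([c+x,-.322+.025*np.cos(k),.025+.025*np.sin(k)])) for k in a]);print(P.min(0),P.max(0))
m=s["color"].max(2)<50;m[:195]=0;m[285:]=0;m[:,:255]=0;m[:,345:]=0
y,x=np.nonzero(m);print(x.min(),x.max(),y.min(),y.max())
for yy in(205,210,213,216,268,272,275):print(yy,x[y==yy].min(),x[y==yy].max())
E
```

```text
[ 0.60155265 -0.32103168  0.025     ] [ 0.62317948 -0.32142566  0.025     ] [ 0.64178282 -0.32176457  0.025     ]
[264.87125258 199.4424005 ] [333.92788454 215.82932724]
[267.74048397 251.64148182] [333.35111325 276.50950629]Traceback (most recent call last):
  File "<stdin>", line 8, in <module>
    return umr_minimum(a, axis, None, out, keepdims, initial, where)
ValueError: zero-size array to reduction operation minimum which has no identity
```

Emit:
move_arm --increments '[[-1,[-0.007,-0.0125,0.02],0],[-1,[0,0,0.04],0],[-1,[0,0,0.04],0],[-1,[0,0,0.03],0],[-1,[0,0,0.01],0],[-1,[0,0,0],0]]'

```text
time: 3.58
eef_pos: [0.622, -0.3199, 0.0816]
tool_rot: [0.001, -0.0, 1.0, 0.0]
force: [-0.1, 0.3, 0.4]
grip_width: 0.0858
gripper_force: 0.0
```

Emit:
move_arm --increments '[[1,[0,0,0],0],[1,[0,0,0],0],[1,[0,0,0],0],[1,[0,0,0],0],[1,[0,0,0],0],[1,[0,0,0],0],[1,[0,0,0],0]]' --squeeze 25

```text
time: 4.45
eef_pos: [0.622, -0.3216, 0.0822]
tool_rot: [0.001, 0.001, 1.0, -0.0]
force: [-0.8, -0.5, 5.4]
grip_width: 0.0454
gripper_force: 28.0
```

Emit:
move_arm --increments '[[1,[0,0,-0.015],0],[1,[0,0,-0.04],0],[1,[0,0,-0.05],0],[1,[0,0,-0.05],0],[1,[0,0,-0.05],0],[1,[0,0,-0.015],0],[1,[0,0,0],0]]'

```text
time: 5.32
eef_pos: [0.6211, -0.321, 0.3006]
tool_rot: [0.0, 0.001, 1.0, 0.0]
force: [-0.4, 0.1, -4.0]
grip_width: 0.0452
gripper_force: 27.1
```

Emit:
move_arm --increments '[[1,[0.009,0.049,0],0],[1,[0.009,0.049,0],0],[1,[0.009,0.049,0],0],[1,[0.009,0.049,0],0],[1,[0.009,0.049,0],0],[1,[0.009,0.049,0],0],[1,[0.009,0.049,0],0],[1,[0.009,0.049,0],0]]'

```text
time: 6.32
eef_pos: [0.5478, 0.0728, 0.2974]
tool_rot: [-0.002, 0.0, 1.0, -0.001]
force: [1.2, 0.4, -3.0]
grip_width: 0.0456
gripper_force: 27.3
```

Emit:
move_arm --increments '[[1,[0,0,0],10.2],[1,[0,0,0],10.3],[1,[0,0,0],0],[1,[0,0,0],0]]'

```text
time: 6.82
eef_pos: [0.5491, 0.071, 0.299]
tool_rot: [-0.001, 0.177, 0.984, -0.001]
force: [0.2, -0.7, -2.5]
grip_width: 0.0456
gripper_force: 27.3
```

```bash
python3 - <<'E'
from h import *
from rig import cams
o,s=wrist();print(o["eef_pos"],o["tool_rot"],o["grip_width"])
a=cams.snapshot("side");b=cams.snapshot("top")
C=np.zeros((600,800,3),np.uint8)
C[:300,:400]=cv2.resize(s["color"],(400,300),interpolation=3)
C[:300,400:]=cv2.resize(b["color"][180:330,140:340],(400,300))
C[300:,:]=cv2.resize(a["color"][110:260,150:350],(800,600))[:300] if 0 else cv2.resize(a["color"][130:250,130:450],(800,300))
cv2.imwrite("pics/c2.png",C)
E
```

```text
[0.54906034 0.07098124 0.29900943] [-1.15399042e-03  1.77142027e-01  9.84184442e-01 -5.95397980e-04] 0.04561683564052128
```

View pics/c2.png

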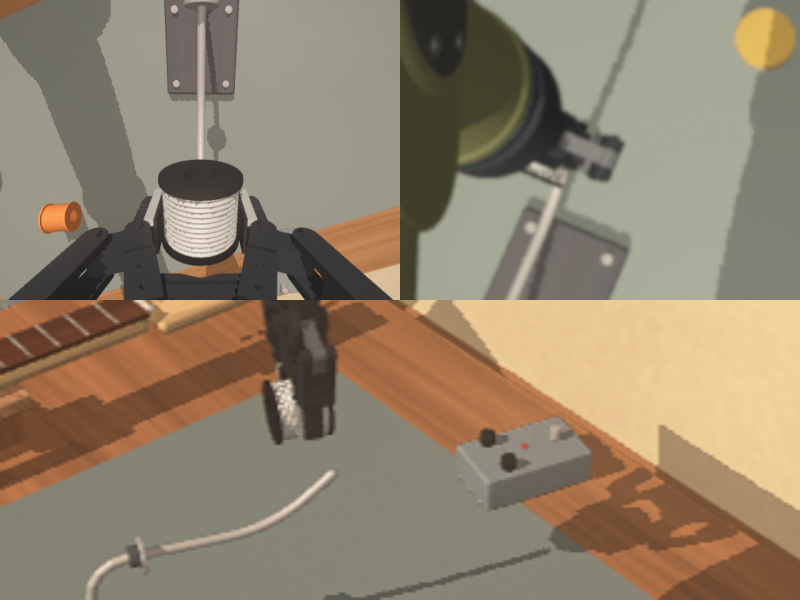

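Wrist view (top left): the rod stands vertical at col 200, directly below the reel, so yaw and lateral alignment look right. The reel's near face is centred at (200,178). Side view: the reel is level above the rod tip at (333,473). Next I measure where along the axle it is gripped.

```bash
python3 - <<'E'
from h import *
import pickle
o,s=wrist();pickle.dump(s,open("w2.pkl","wb"))
t=dict(s);t["world_from_camera"]=s["T_tool_cam"]
m=(s["color"].max(2)<60).astype(np.uint8)
# near face extent: column scans
g=s["color"].max(2).astype(int)
print(g[240:440:4,320].tolist())
for zc in(.054,.057):
  for x in(-.022,.0,.022):
    a=np.linspace(0,2*np.pi,73);P=np.array([proj(t,np.array([x,.025*np.cos(k),zc+.025*np.sin(k)])) for k in a]);print(zc,x,P.min(0),P.max(0))
row=g[285];print([i for i in range(230,400) if (row[i]<70)!=(row[i-1]<70)])
E
```

```text
[236, 236, 236, 235, 60, 59, 60, 59, 61, 60, 61, 62, 62, 61, 64, 65, 67, 67, 70, 73, 74, 151, 239, 193, 241, 207, 239, 221, 237, 228, 238, 227, 236, 228, 235, 227, 238, 218, 233, 202, 236, 176, 237, 133, 50, 51, 49, 184, 190, 190]
0.054 -0.022 [254.35698565 347.63767418] [378.86905189 433.73522436]
0.054 0.0 [251.03319552 305.88862435] [381.79605323 380.80666443]
0.054 0.022 [247.35800143 260.48179042] [385.03243148 321.3307875 ]
0.057 -0.022 [255.58984817 343.91733477] [377.76825638 426.82774207]
0.057 0.0 [252.39210898 302.70327777] [380.58353671 374.70983219]
0.057 0.022 [248.86328558 257.94042692] [383.69023158 316.30037036]
[253, 389]
```

Emit:
move_arm --increments '[[1,[-0.004,0,0.02],0],[1,[0,0,0.015],0],[1,[0,0,0.004],0],[1,[0,0,0.002],0],[1,[0,0,0],0]]'

```text
time: 7.65
eef_pos: [0.5536, 0.0697, 0.26]
tool_rot: [0.0, 0.178, 0.984, 0.0]
force: [0.0, -0.0, -3.4]
grip_width: 0.0455
gripper_force: 27.3
```

Emit:
move_arm --increments '[[1,[0,0,0.002],0],[1,[0,0,0.002],0],[1,[0,0,0],0]]' --squeeze 20

```text
time: 8.02
eef_pos: [0.5537, 0.0697, 0.2571]
tool_rot: [0.0, 0.179, 0.984, 0.001]
force: [-2.7, -0.7, 4.5]
grip_width: 0.0455
gripper_force: 28.2
```

Emit:
move_arm --increments '[[1,[0,0,0.002],0],[1,[0,0,0.002],0],[1,[0,0,0],0]]'

```text
time: 8.4
eef_pos: [0.5537, 0.0697, 0.2562]
tool_rot: [0.001, 0.179, 0.984, 0.001]
force: [-10.8, -1.4, 21.3]
grip_width: 0.0452
gripper_force: 30.0
```

Emit:
move_arm --increments '[[1,[0,0,0.002],0],[1,[0,0,0.001],0],[1,[0,0,0],0]]'

```text
time: 8.78
eef_pos: [0.5534, 0.0697, 0.2545]
tool_rot: [0.0, 0.179, 0.984, 0.002]
force: [-14.6, -1.2, 27.1]
grip_width: 0.0455
gripper_force: 31.3
```

```bash
python3 - <<'E'
from h import *
from rig import cams
o,s=wrist();print(o["eef_pos"],o["force"],o["gripper_force"])
a=cams.snapshot("side")
C=np.zeros((400,800,3),np.uint8)
C[:,:400]=cv2.resize(s["color"][200:460,190:450],(400,400),interpolation=3)
C[:,400:]=cv2.resize(a["color"][130:230,200:300],(400,400),interpolation=2)
cv2.imwrite("pics/c3.png",C)
E
```

```text
[0.55342638 0.06970808 0.25446586] [-14.62148197  -1.20096123  27.11375171] 31.312516567322746
```

View pics/c3.png

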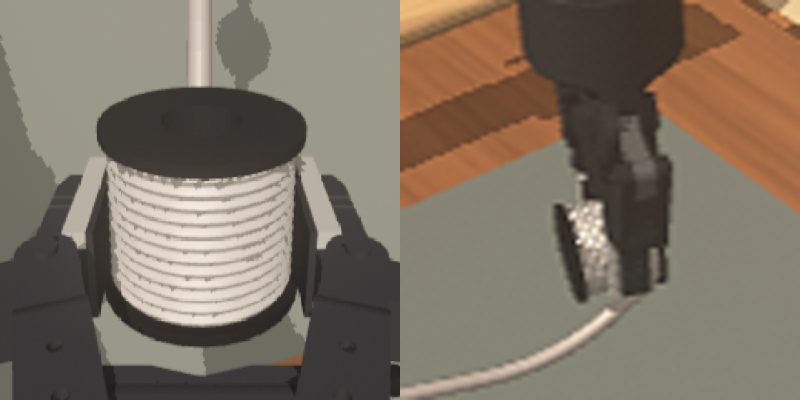

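Wrist crop: the near face now spans rows 87–180 in the crop. Side crop: the rod tip is touching under the outer end at (625,298), and only a small tilt is visible. I'll work out the tilt from the face's extents.

```bash
cat >> h.py <<'E'
def tilt_table(s,zc=.057,xo=.001):
    t=dict(s);t["world_from_camera"]=s["T_tool_cam"];a=np.linspace(0,2*np.pi,73)
    g=s["color"][:,320].max(1).astype(int);print("dark runs col320",[i for i in range(200,470) if (g[i]<100)!=(g[i-1]<100)])
    for th in(0,10,20,30,38):
        c,q=np.cos(np.radians(th)),np.sin(np.radians(th)) # inner end(+x) goes down (+z)
        L=[]
        for u,r in((.022,.025),(.019,.025),(-.022,.025)):
            P=np.array([proj(t,np.array([xo+u*c-r*np.sin(k)*q,r*np.cos(k),zc+u*q+r*np.sin(k)*c])) for k in a]);L+=[P[:,1].min().round(),P[:,1].max().round(),np.ptp(P[:,0]).round()]
        print(th,L)
E
python3 - <<'E'
from h import *
o,s=wrist();tilt_table(s)
E
```

```text
dark runs col320 [257, 316, 413, 426, 444]
0 [np.float64(256.0), np.float64(313.0), np.float64(135.0), np.float64(262.0), np.float64(322.0), np.float64(134.0), np.float64(342.0), np.float64(425.0), np.float64(122.0)]
10 [np.float64(263.0), np.float64(296.0), np.float64(132.0), np.float64(269.0), np.float64(305.0), np.float64(131.0), np.float64(355.0), np.float64(422.0), np.float64(126.0)]
20 [np.float64(271.0), np.float64(280.0), np.float64(128.0), np.float64(278.0), np.float64(289.0), np.float64(128.0), np.float64(367.0), np.float64(415.0), np.float64(129.0)]
30 [np.float64(267.0), np.float64(281.0), np.float64(125.0), np.float64(276.0), np.float64(287.0), np.float64(125.0), np.float64(379.0), np.float64(405.0), np.float64(133.0)]
38 [np.float64(259.0), np.float64(289.0), np.float64(122.0), np.float64(268.0), np.float64(295.0), np.float64(123.0), np.float64(388.0), np.float64(395.0), np.float64(135.0)]
```

Emit:
move_arm --increments '[[1,[0,0,0.002],0],[1,[0,0,0.002],0],[1,[0,0,0],0],[1,[0,0,0],0]]'

```text
time: 9.43
eef_pos: [0.553, 0.0698, 0.2504]
tool_rot: [-0.0, 0.179, 0.984, 0.002]
force: [-16.2, -1.8, 28.7]
grip_width: 0.0454
gripper_force: 33.7
```

```bash
python3 - <<'E'
from h import *
o,s=wrist();tilt_table(s)
E
```

```text
dark runs col320 [259, 306, 411, 425, 444]
0 [np.float64(256.0), np.float64(313.0), np.float64(135.0), np.float64(262.0), np.float64(322.0), np.float64(134.0), np.float64(342.0), np.float64(425.0), np.float64(122.0)]
10 [np.float64(263.0), np.float64(296.0), np.float64(132.0), np.float64(269.0), np.float64(305.0), np.float64(131.0), np.float64(355.0), np.float64(422.0), np.float64(126.0)]
20 [np.float64(271.0), np.float64(280.0), np.float64(128.0), np.float64(278.0), np.float64(289.0), np.float64(128.0), np.float64(367.0), np.float64(415.0), np.float64(129.0)]
30 [np.float64(267.0), np.float64(281.0), np.float64(125.0), np.float64(276.0), np.float64(287.0), np.float64(125.0), np.float64(379.0), np.float64(405.0), np.float64(133.0)]
38 [np.float64(259.0), np.float64(289.0), np.float64(122.0), np.float64(268.0), np.float64(295.0), np.float64(123.0), np.float64(388.0), np.float64(395.0), np.float64(135.0)]
```

Emit:
move_arm --increments '[[1,[0,0,0.002],0],[1,[0,0,0.002],0],[1,[0,0,0.002],0],[1,[0,0,0],0]]'

```text
time: 9.98
eef_pos: [0.5553, 0.0703, 0.2467]
tool_rot: [0.003, 0.178, 0.984, 0.003]
force: [-13.5, 0.1, 35.1]
grip_width: 0.0454
gripper_force: 37.3
```

```bash
python3 - <<'E'
from h import *
o,s=wrist();tilt_table(s)
E
```

```text
dark runs col320 [262, 298, 410, 425, 444]
0 [np.float64(256.0), np.float64(313.0), np.float64(135.0), np.float64(262.0), np.float64(322.0), np.float64(134.0), np.float64(342.0), np.float64(425.0), np.float64(122.0)]
10 [np.float64(263.0), np.float64(296.0), np.float64(132.0), np.float64(269.0), np.float64(305.0), np.float64(131.0), np.float64(355.0), np.float64(422.0), np.float64(126.0)]
20 [np.float64(271.0), np.float64(280.0), np.float64(128.0), np.float64(278.0), np.float64(289.0), np.float64(128.0), np.float64(367.0), np.float64(415.0), np.float64(129.0)]
30 [np.float64(267.0), np.float64(281.0), np.float64(125.0), np.float64(276.0), np.float64(287.0), np.float64(125.0), np.float64(379.0), np.float64(405.0), np.float64(133.0)]
38 [np.float64(259.0), np.float64(289.0), np.float64(122.0), np.float64(268.0), np.float64(295.0), np.float64(123.0), np.float64(388.0), np.float64(395.0), np.float64(135.0)]
```

Emit:
move_arm --increments '[[1,[0,0,-0.005],0],[1,[0,0,-0.005],0],[1,[0.008,0,0],0],[1,[0,0,0],0],[1,[0,0,0],0]]'

```text
time: 10.65
eef_pos: [0.5455, 0.0725, 0.2478]
tool_rot: [-0.001, 0.178, 0.984, -0.0]
force: [0.0, 0.2, -3.4]
grip_width: 0.0455
gripper_force: 32.6
```

```bash
python3 - <<'E'
from h import *
from rig import cams
o,s=wrist();print(o["force"]);tilt_table(s,.053)
a=cams.snapshot("side")
C=np.zeros((400,800,3),np.uint8)
C[:,:400]=cv2.resize(s["color"][200:460,190:450],(400,400),interpolation=3)
C[:,400:]=cv2.resize(a["color"][130:230,200:300],(400,400),interpolation=2)
cv2.imwrite("pics/c4.png",C)
E
```

```text
[ 0.02568678  0.18355394 -3.42533677]
dark runs col320 [262, 298, 410, 424, 444]
0 [np.float64(259.0), np.float64(320.0), np.float64(139.0), np.float64(266.0), np.float64(329.0), np.float64(138.0), np.float64(347.0), np.float64(434.0), np.float64(126.0)]
10 [np.float64(266.0), np.float64(302.0), np.float64(135.0), np.float64(273.0), np.float64(311.0), np.float64(135.0), np.float64(360.0), np.float64(431.0), np.float64(129.0)]
20 [np.float64(275.0), np.float64(285.0), np.float64(132.0), np.float64(281.0), np.float64(295.0), np.float64(132.0), np.float64(373.0), np.float64(425.0), np.float64(133.0)]
30 [np.float64(272.0), np.float64(284.0), np.float64(128.0), np.float64(281.0), np.float64(291.0), np.float64(129.0), np.float64(385.0), np.float64(415.0), np.float64(136.0)]
38 [np.float64(264.0), np.float64(293.0), np.float64(125.0), np.float64(272.0), np.float64(299.0), np.float64(126.0), np.float64(395.0), np.float64(404.0), np.float64(139.0)]
```

View pics/c4.png

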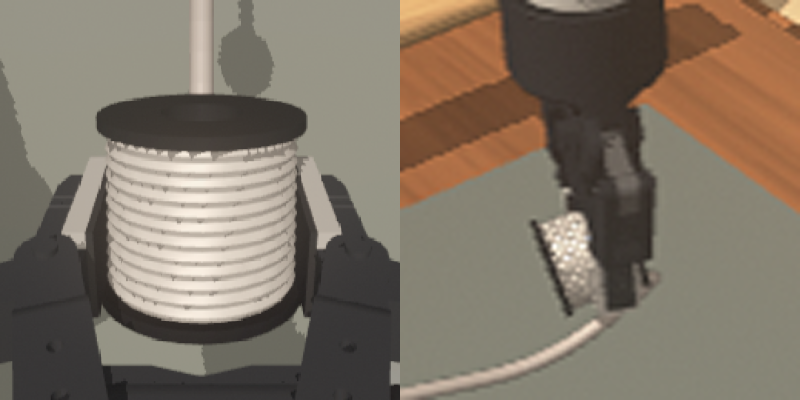

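Wrist crop: the tilt is now about 11°. Side crop: the inner flange is leaning and the tip is just beyond the outer flange at (650,280). I'll raise the reel, shift it out a little and press on the outer flange again.

Emit:
move_arm --increments '[[1,[0,0,-0.01],0],[1,[-0.004,0,0],0],[1,[0,0,0.004],0],[1,[0,0,0.002],0],[1,[0,0,0],0]]'

```text
time: 11.38
eef_pos: [0.5494, 0.0711, 0.252]
tool_rot: [-0.0, 0.179, 0.984, -0.0]
force: [-0.3, 0.1, -2.6]
grip_width: 0.0454
gripper_force: 32.6
```

Emit:
move_arm --increments '[[1,[0,0,0.003],0],[1,[0,0,0.003],0],[1,[0,0,0.003],0],[1,[0,0,0],0]]'

```text
time: 11.88
eef_pos: [0.5498, 0.0712, 0.2477]
tool_rot: [0.0, 0.179, 0.984, 0.001]
force: [-10.5, -1.2, 20.6]
grip_width: 0.0455
gripper_force: 35.6
```

```bash
python3 - <<'E'
from h import *
o,s=wrist();print(o["force"]);tilt_table(s,.056)
E
```

```text
[-10.51312979  -1.16296961  20.56335361]
dark runs col320 [262, 298, 410, 424, 444]
0 [np.float64(257.0), np.float64(315.0), np.float64(136.0), np.float64(263.0), np.float64(324.0), np.float64(135.0), np.float64(343.0), np.float64(427.0), np.float64(123.0)]
10 [np.float64(264.0), np.float64(297.0), np.float64(133.0), np.float64(270.0), np.float64(306.0), np.float64(132.0), np.float64(356.0), np.float64(424.0), np.float64(127.0)]
20 [np.float64(272.0), np.float64(281.0), np.float64(129.0), np.float64(279.0), np.float64(291.0), np.float64(129.0), np.float64(368.0), np.float64(418.0), np.float64(130.0)]
30 [np.float64(269.0), np.float64(282.0), np.float64(126.0), np.float64(277.0), np.float64(288.0), np.float64(126.0), np.float64(380.0), np.float64(407.0), np.float64(133.0)]
38 [np.float64(260.0), np.float64(290.0), np.float64(123.0), np.float64(269.0), np.float64(296.0), np.float64(124.0), np.float64(390.0), np.float64(397.0), np.float64(136.0)]
```

Contact is made on the longer lever, so I press further.

Emit:
move_arm --increments '[[1,[0,0,0.003],0],[1,[0,0,0.003],0],[1,[0,0,0.003],0],[1,[0,0,0],0]]'

```text
time: 12.42
eef_pos: [0.5491, 0.0714, 0.2438]
tool_rot: [-0.0, 0.179, 0.984, 0.002]
force: [-26.2, -1.6, 48.4]
grip_width: 0.0454
gripper_force: 50.7
```

```bash
python3 - <<'E'
from h import *
o,s=wrist();tilt_table(s,.056)
E
```

```text
dark runs col320 [266, 292, 410, 424, 444]
0 [np.float64(257.0), np.float64(315.0), np.float64(136.0), np.float64(263.0), np.float64(324.0), np.float64(135.0), np.float64(343.0), np.float64(427.0), np.float64(123.0)]
10 [np.float64(264.0), np.float64(297.0), np.float64(133.0), np.float64(270.0), np.float64(306.0), np.float64(132.0), np.float64(356.0), np.float64(424.0), np.float64(127.0)]
20 [np.float64(272.0), np.float64(281.0), np.float64(129.0), np.float64(279.0), np.float64(291.0), np.float64(129.0), np.float64(368.0), np.float64(418.0), np.float64(130.0)]
30 [np.float64(269.0), np.float64(282.0), np.float64(126.0), np.float64(277.0), np.float64(288.0), np.float64(126.0), np.float64(380.0), np.float64(407.0), np.float64(133.0)]
38 [np.float64(260.0), np.float64(290.0), np.float64(123.0), np.float64(269.0), np.float64(296.0), np.float64(124.0), np.float64(390.0), np.float64(397.0), np.float64(136.0)]
```

Emit:
move_arm --increments '[[1,[0,0,0.002],0],[1,[0,0,0.002],0],[1,[0,0,0.002],0],[1,[0,0,0],0]]'

```text
time: 12.98
eef_pos: [0.5479, 0.0717, 0.2399]
tool_rot: [-0.002, 0.179, 0.984, 0.003]
force: [-36.5, -1.2, 64.5]
grip_width: 0.0456
gripper_force: 63.1
```

```bash
python3 - <<'E'
from h import *
o,s=wrist();tilt_table(s,.056)
E
```

```text
dark runs col320 [273, 289, 412, 427, 444]
0 [np.float64(257.0), np.float64(315.0), np.float64(136.0), np.float64(263.0), np.float64(324.0), np.float64(135.0), np.float64(343.0), np.float64(427.0), np.float64(123.0)]
10 [np.float64(264.0), np.float64(297.0), np.float64(133.0), np.float64(270.0), np.float64(306.0), np.float64(132.0), np.float64(356.0), np.float64(424.0), np.float64(126.0)]
20 [np.float64(272.0), np.float64(281.0), np.float64(129.0), np.float64(279.0), np.float64(291.0), np.float64(129.0), np.float64(368.0), np.float64(418.0), np.float64(130.0)]
30 [np.float64(269.0), np.float64(282.0), np.float64(126.0), np.float64(277.0), np.float64(288.0), np.float64(126.0), np.float64(380.0), np.float64(408.0), np.float64(133.0)]
38 [np.float64(260.0), np.float64(290.0), np.float64(123.0), np.float64(269.0), np.float64(296.0), np.float64(124.0), np.float64(390.0), np.float64(397.0), np.float64(136.0)]
```

Emit:
move_arm --increments '[[1,[0,0,0.002],0],[1,[0,0,0.002],0],[1,[0,0,0],0]]'

```text
time: 13.4
eef_pos: [0.5464, 0.0725, 0.2349]
tool_rot: [-0.004, 0.178, 0.984, 0.003]
force: [-37.7, 1.2, 59.2]
grip_width: 0.0455
gripper_force: 65.5
```

```bash
python3 - <<'E'
from h import *
o,s=wrist();tilt_table(s,.054)
E
```

```text
dark runs col320 [278, 287, 415, 430, 443]
0 [np.float64(258.0), np.float64(318.0), np.float64(138.0), np.float64(265.0), np.float64(327.0), np.float64(137.0), np.float64(346.0), np.float64(431.0), np.float64(125.0)]
10 [np.float64(265.0), np.float64(300.0), np.float64(134.0), np.float64(272.0), np.float64(309.0), np.float64(134.0), np.float64(359.0), np.float64(429.0), np.float64(128.0)]
20 [np.float64(274.0), np.float64(284.0), np.float64(131.0), np.float64(280.0), np.float64(294.0), np.float64(131.0), np.float64(371.0), np.float64(422.0), np.float64(132.0)]
30 [np.float64(271.0), np.float64(283.0), np.float64(127.0), np.float64(280.0), np.float64(290.0), np.float64(128.0), np.float64(384.0), np.float64(412.0), np.float64(135.0)]
38 [np.float64(263.0), np.float64(292.0), np.float64(125.0), np.float64(271.0), np.float64(298.0), np.float64(126.0), np.float64(393.0), np.float64(402.0), np.float64(138.0)]
```

Emit:
move_arm --increments '[[1,[0,0,-0.01],0],[1,[0,0,-0.03],0],[1,[-0.02,0,-0.02],0],[1,[-0.03,0,0.0],0],[1,[-0.015,0,0],0],[1,[0,0,0],0],[1,[0,0,0],0]]'

```text
time: 14.32
eef_pos: [0.6097, 0.0487, 0.2838]
tool_rot: [-0.001, 0.178, 0.984, -0.0]
force: [0.1, 1.0, -2.5]
grip_width: 0.0456
gripper_force: 55.9
```

```bash
python3 - <<'E'
from h import *
from rig import cams
o,s=wrist();print(o["eef_pos"],o["tool_rot"],o["force"]);tilt_table(s,.053)
a=cams.snapshot("side")
C=np.zeros((480,800,3),np.uint8)
C[:,:320]=s["color"][:,160:480]
C[:,320:]=cv2.resize(a["color"][120:240,210:330],(480,480),interpolation=2)
cv2.imwrite("pics/c5.png",C)
import pickle;pickle.dump((o["eef_pos"],s,a),open("w5.pkl","wb"))
E
```

```text
[0.60972127 0.04866827 0.2838499 ] [-9.24753425e-04  1.78392154e-01  9.83959036e-01 -2.21611247e-05] [ 0.11178189  0.99244782 -2.49941025]
dark runs col320 [279, 289, 416, 430, 444]
0 [np.float64(259.0), np.float64(320.0), np.float64(139.0), np.float64(266.0), np.float64(329.0), np.float64(138.0), np.float64(347.0), np.float64(434.0), np.float64(126.0)]
10 [np.float64(266.0), np.float64(302.0), np.float64(135.0), np.float64(273.0), np.float64(311.0), np.float64(135.0), np.float64(360.0), np.float64(431.0), np.float64(129.0)]
20 [np.float64(275.0), np.float64(285.0), np.float64(132.0), np.float64(281.0), np.float64(295.0), np.float64(132.0), np.float64(373.0), np.float64(425.0), np.float64(133.0)]
30 [np.float64(272.0), np.float64(284.0), np.float64(128.0), np.float64(281.0), np.float64(291.0), np.float64(129.0), np.float64(385.0), np.float64(415.0), np.float64(136.0)]
38 [np.float64(264.0), np.float64(293.0), np.float64(125.0), np.float64(272.0), np.float64(299.0), np.float64(126.0), np.float64(395.0), np.float64(404.0), np.float64(139.0)]
```

View pics/c5.png

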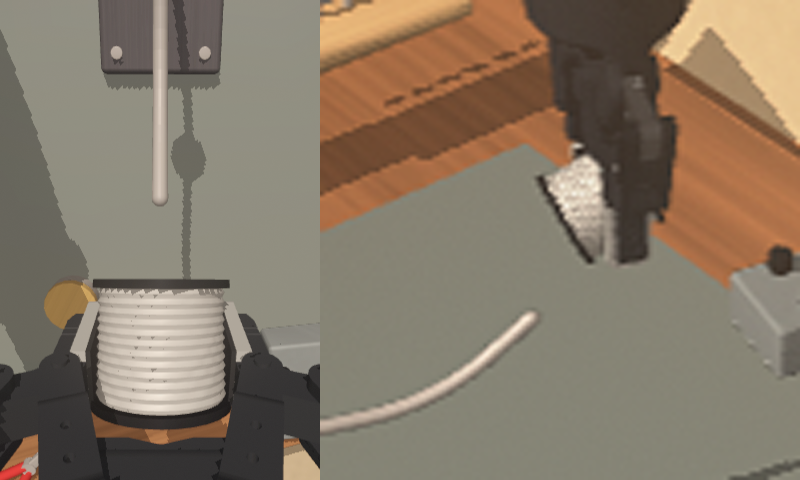

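Wrist view: the inner flange is edge-on at rows 279–289, cols 253–389, and the rod tip is at (320,200) on the centre line. Side crop: the reel is tilted and clear of the tip, which is at about (262.5,199.5) in full-frame pixels. From this I compute the reel pose.

```bash
python3 - <<'E'
from h import *
import pickle
p,s,a=pickle.load(open("w5.pkl","rb"))
t=dict(s);t["world_from_camera"]=s["T_tool_cam"]
g=s["color"].max(2)<80
for r in(281,284,287):
    x=np.nonzero(g[r,240:400])[0]+240;print(r,x.min(),x.max())
o,d=ray(t,(321,280));K=s["camera_matrix"]
for w in(133,135,137):
    zc=K[0,0]*.05/w;dc=np.linalg.inv(K)@[321,280,1];f=(s["T_tool_cam"]@np.r_[dc*zc,1])[:3]
    n=np.array([d[2],0,-d[0]]);n*=np.sign(n[0]);th=np.degrees(np.arctan2(n[2],n[0]));c=f-.022*n
    a_=np.linspace(0,6.28,73);u=np.array([n[2],0,-n[0]])
    P=np.array([proj(t,c-.022*n+.025*(np.cos(k)*np.array([0,1,0])+np.sin(k)*u)) for k in a_])
    print(w,"face",f.round(4),"tilt",th.round(1),"center",c.round(4),"far rows",P[:,1].max())
q=onz(s,(320,200),.1718);print("tip wrist",q,tri(s,(320,200),a,(262.5,199.5)))
T=R.from_quat(np.roll(np.array([-9e-4,.1784,.98396,0]),-1)).as_matrix();print("tip in tool",T.T@(q-p))
E
```

```text
281 253 388
284 253 389
287 256 388
133 face [0.0228 0.0017 0.0572] tilt 24.8 center [0.0029 0.0017 0.048 ] far rows 428.58591507168063
135 face [0.0237 0.0017 0.0553] tilt 24.8 center [0.0037 0.0017 0.0461] far rows 431.4186006231916
137 face [0.0246 0.0017 0.0534] tilt 24.8 center [0.0046 0.0017 0.0442] far rows 434.27385047085914
tip wrist [0.57143251 0.06441807 0.1718    ] (array([0.56971164, 0.06520745, 0.17125201]), np.float64(0.003933955508253998))
tip in tool [0.04118242 0.00134102 0.11212259]
```

Emit:
move_arm --increments '[[1,[0.006,0,0.025],0],[1,[0.006,0,0.025],0],[1,[0,0,0],0],[1,[0,0,0],0]]'

```text
time: 14.92
eef_pos: [0.5998, 0.0526, 0.2357]
tool_rot: [0.001, 0.178, 0.984, 0.0]
force: [1.4, -0.7, -2.6]
grip_width: 0.0455
gripper_force: 55.8
```

```bash
python3 - <<'E'
from h import *
from rig import cams
o,s=wrist();print(o["eef_pos"],o["force"])
a=cams.snapshot("side")
C=np.zeros((480,800,3),np.uint8)
C[:,:320]=s["color"][:,160:480]
C[:,320:]=cv2.resize(a["color"][150:230,220:300],(480,480),interpolation=2)
cv2.imwrite("pics/c6.png",C)
E
```

```text
[0.59980725 0.05262143 0.23574425] [ 1.35242702 -0.72024685 -2.614487  ]
```

View pics/c6.png

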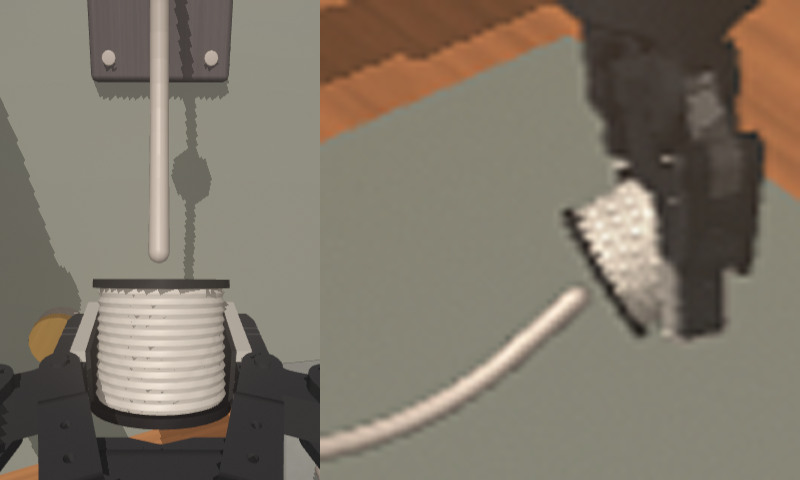

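Side crop: the inner face runs from (565,210) to (640,335) with its centre at about (602,272), and the rod tip at (577,294) is just in front. Wrist view: the tip is at (319,253), centred on the reel. I check the tip's offset from the bore axis before inserting.

```bash
python3 - <<'E'
from h import *
from rig import cams
o,s=wrist();a=cams.snapshot("side")
T=s["world_from_camera"]@np.linalg.inv(s["T_tool_cam"])
tl=lambda P:(T[:3,:3].T@(P-T[:3,3])).round(4)
for n,w,q in(("tip",(319,255),(262.8,199)),("face",(321,280),(267.1,195.4))):
    P,e=tri(s,w,a,q);print(n,P.round(4),e,tl(P))
print("tip@z",tl(onz(s,(319,255),.1718)), "tip prior",tl(np.array([.5685,.0638,.1718])))
E
```

```text
tip [0.57   0.0648 0.1731] 0.003841269137315112 [0.0327 0.0009 0.063 ]
face [0.5784 0.0624 0.179 ] 0.0020053078037611115 [0.024  0.0016 0.057 ]
tip@z [0.0302 0.001  0.0642] tip prior [ 0.0338 -0.0006  0.0642]
```

Emit:
move_arm --increments '[[1,[0.0045,0,0.002],0],[1,[0.0045,0,0.002],0],[1,[0.004,0,0.003],0],[1,[0.004,0,0.003],0],[1,[0,0,0],0]]'

```text
time: 15.75
eef_pos: [0.5829, 0.0586, 0.2241]
tool_rot: [-0.0, 0.178, 0.984, -0.0]
force: [0.7, 0.3, -2.7]
grip_width: 0.0452
gripper_force: 55.8
```

Emit:
move_arm --increments '[[1,[0.004,0,0.003],0],[1,[0.004,0,0.003],0],[1,[0.004,0,0.003],0],[1,[0,0,0],0]]'

```text
time: 16.25
eef_pos: [0.5717, 0.0629, 0.2152]
tool_rot: [-0.0, 0.178, 0.984, -0.0]
force: [0.1, 0.6, -2.0]
grip_width: 0.0455
gripper_force: 55.9
```

Emit:
move_arm --increments '[[1,[0.004,0,0.003],0],[1,[0.004,0,0.003],0],[1,[0.004,0,0.003],0],[1,[0,0,0],0]]'

```text
time: 16.75
eef_pos: [0.5601, 0.0673, 0.2063]
tool_rot: [-0.001, 0.178, 0.984, 0.0]
force: [-2.6, 0.0, -2.0]
grip_width: 0.0451
gripper_force: 56.3
```

Emit:
move_arm --increments '[[1,[0.004,0,0.003],0],[1,[0.004,0,0.0025],0],[1,[0.004,0,0.0025],0],[1,[0,0,0],0]]'

```text
time: 17.25
eef_pos: [0.5487, 0.0714, 0.1977]
tool_rot: [-0.001, 0.178, 0.984, -0.0]
force: [-1.1, 0.4, -3.1]
grip_width: 0.0451
gripper_force: 56.2
```

The reel is threaded: its centre is at about stand x 122 and forces are near zero. Now I follow the arc.

Emit:
move_arm --increments '[[1,[0.005,0,0.0025],0],[1,[0.005,0,0.003],0],[1,[0.005,0,0.0025],0],[1,[0.005,0,0.0025],0],[1,[0,0,0],0]]'

```text
time: 17.88
eef_pos: [0.5304, 0.0784, 0.1878]
tool_rot: [-0.0, 0.178, 0.984, 0.0]
force: [0.1, 0.1, -3.5]
grip_width: 0.0454
gripper_force: 56.0
```

Emit:
move_arm --increments '[[1,[0.005,0,0.002],0],[1,[0.005,0,0.002],0],[1,[0,0,0],0]]'

```text
time: 18.25
eef_pos: [0.5211, 0.0819, 0.1838]
tool_rot: [-0.0, 0.178, 0.984, 0.0]
force: [-0.5, -0.6, -2.6]
grip_width: 0.0452
gripper_force: 56.0
```

```bash
python3 - <<'E'
from h import *
o,s=wrist();print(o["eef_pos"],o["force"],o["gripper_force"]);tilt_table(s,.047,.0035)
E
```

```text
[0.52106606 0.08186874 0.18379965] [-0.46286758 -0.56380864 -2.64660896] 55.95021430053748
dark runs col320 [280, 289, 416, 430, 445]
0 [np.float64(259.0), np.float64(323.0), np.float64(146.0), np.float64(266.0), np.float64(333.0), np.float64(145.0), np.float64(350.0), np.float64(443.0), np.float64(131.0)]
10 [np.float64(266.0), np.float64(304.0), np.float64(142.0), np.float64(273.0), np.float64(314.0), np.float64(142.0), np.float64(364.0), np.float64(440.0), np.float64(135.0)]
20 [np.float64(275.0), np.float64(287.0), np.float64(138.0), np.float64(282.0), np.float64(297.0), np.float64(138.0), np.float64(377.0), np.float64(434.0), np.float64(139.0)]
30 [np.float64(272.0), np.float64(285.0), np.float64(134.0), np.float64(282.0), np.float64(292.0), np.float64(135.0), np.float64(390.0), np.float64(424.0), np.float64(143.0)]
38 [np.float64(263.0), np.float64(294.0), np.float64(131.0), np.float64(272.0), np.float64(300.0), np.float64(132.0), np.float64(400.0), np.float64(412.0), np.float64(146.0)]
```

Emit:
move_arm --increments '[[1,[0.005,0,0.0015],0],[1,[0.005,0,0.0015],0],[1,[0.005,0,0.001],0],[1,[0.005,0,0.001],0],[1,[0,0,0],0]]'

```text
time: 18.92
eef_pos: [0.5031, 0.0889, 0.1805]
tool_rot: [0.001, 0.179, 0.984, 0.001]
force: [-0.3, -1.0, 7.8]
grip_width: 0.0455
gripper_force: 50.6
```

Emit:
move_arm --increments '[[1,[0.005,0,0.001],0],[1,[0.005,0,0.0005],0],[1,[0,0,0],0]]'

```text
time: 19.3
eef_pos: [0.4962, 0.0916, 0.18]
tool_rot: [0.004, 0.179, 0.984, 0.001]
force: [5.3, -3.1, 6.9]
grip_width: 0.0453
gripper_force: 46.4
```

Emit:
move_arm --increments '[[1,[0.003,0,0.002],0],[1,[0,0,0.003],0],[1,[0,0,0.003],0],[1,[0,0,0],0]]'

```text
time: 19.8
eef_pos: [0.493, 0.0931, 0.1722]
tool_rot: [0.003, 0.179, 0.984, 0.001]
force: [3.7, -3.3, 11.3]
grip_width: 0.0453
gripper_force: 41.5
```

```bash
python3 - <<'E'
from h import *
o,s=wrist();print(o["eef_pos"],o["force"],o["gripper_force"]);tilt_table(s,.05,.0035)
E
```

```text
[0.49301224 0.09307624 0.17224513] [ 3.7146096  -3.26549592 11.31587718] 41.501933452673256
dark runs col320 [299, 324, 437]
0 [np.float64(256.0), np.float64(318.0), np.float64(143.0), np.float64(263.0), np.float64(327.0), np.float64(142.0), np.float64(346.0), np.float64(435.0), np.float64(129.0)]
10 [np.float64(263.0), np.float64(299.0), np.float64(139.0), np.float64(270.0), np.float64(309.0), np.float64(139.0), np.float64(359.0), np.float64(433.0), np.float64(132.0)]
20 [np.float64(272.0), np.float64(282.0), np.float64(135.0), np.float64(279.0), np.float64(292.0), np.float64(135.0), np.float64(372.0), np.float64(426.0), np.float64(136.0)]
30 [np.float64(269.0), np.float64(282.0), np.float64(132.0), np.float64(278.0), np.float64(289.0), np.float64(132.0), np.float64(385.0), np.float64(416.0), np.float64(140.0)]
38 [np.float64(260.0), np.float64(291.0), np.float64(129.0), np.float64(269.0), np.float64(297.0), np.float64(130.0), np.float64(395.0), np.float64(405.0), np.float64(143.0)]
```

```bash
python3 - <<'E'
from h import *
import pickle
o,s=wrist();pickle.dump(s,open("w7.pkl","wb"))
g=s["color"].max(2)
print([int(v) for v in g[270:480:4,320]]);print([int(v) for v in g[270:480:4,290]])
for r in range(290,345,6):
    x=np.nonzero(g[r,200:440]<85)[0]+200;print(r,x.min() if len(x) else 0,x.max() if len(x) else 0,len(x))
for zc,xo in((.04,-.005),(.045,-.005),(.04,-.008)):
    print(zc,xo);tilt_table(s,zc,xo)
E
```

```text
[187, 186, 187, 187, 187, 187, 187, 158, 62, 63, 65, 68, 72, 73, 158, 192, 250, 193, 250, 251, 177, 248, 193, 245, 250, 191, 248, 183, 244, 242, 214, 246, 184, 246, 215, 237, 243, 204, 244, 179, 242, 222, 39, 38, 58, 49, 54, 57, 57, 57, 57, 56, 57]
[150, 54, 55, 55, 56, 58, 58, 59, 60, 61, 64, 70, 70, 125, 178, 226, 224, 204, 226, 180, 225, 214, 211, 227, 180, 227, 187, 225, 227, 191, 228, 177, 223, 199, 226, 228, 151, 226, 180, 226, 182, 40, 56, 58, 59, 48, 54, 58, 57, 56, 57, 56, 57]
290 249 391 119
296 248 392 121
302 249 392 144
308 253 388 136
314 236 405 132
320 228 412 101
326 225 415 29
332 223 418 31
338 220 421 40
344 217 424 46
0.04 -0.005
dark runs col320 [299, 324, 437]
0 [np.float64(285.0), np.float64(364.0), np.float64(151.0), np.float64(292.0), np.float64(373.0), np.float64(150.0), np.float64(376.0), np.float64(482.0), np.float64(135.0)]
10 [np.float64(292.0), np.float64(343.0), np.float64(147.0), np.float64(299.0), np.float64(353.0), np.float64(146.0), np.float64(390.0), np.float64(482.0), np.float64(139.0)]
20 [np.float64(300.0), np.float64(324.0), np.float64(142.0)
[... 1604 characters left out ...]

10 [np.float64(298.0), np.float64(352.0), np.float64(145.0), np.float64(305.0), np.float64(362.0), np.float64(145.0), np.float64(396.0), np.float64(489.0), np.float64(138.0)]
20 [np.float64(306.0), np.float64(333.0), np.float64(141.0), np.float64(313.0), np.float64(343.0), np.float64(141.0), np.float64(410.0), np.float64(484.0), np.float64(142.0)]
30 [np.float64(316.0), np.float64(316.0), np.float64(137.0), np.float64(323.0), np.float64(326.0), np.float64(138.0), np.float64(425.0), np.float64(475.0), np.float64(146.0)]
38 [np.float64(306.0), np.float64(324.0), np.float64(134.0), np.float64(315.0), np.float64(331.0), np.float64(135.0), np.float64(436.0), np.float64(465.0), np.float64(150.0)]
```

Near-face analysis: the face spans about rows 270–322 with the rod entering the bore. The tilt is down to roughly 10° and the reel centre is at about stand x 66, z 126 mm. It is past the bend, so I slide it home.

Emit:
move_arm --increments '[[1,[0,0,-0.003],0],[1,[0.006,0,0],0],[1,[0.006,0,0],0],[1,[0.006,0,0],0],[1,[0.006,0,0],0],[1,[0,0,0],0]]'

```text
time: 20.65
eef_pos: [0.4663, 0.1026, 0.1723]
tool_rot: [-0.002, 0.178, 0.984, 0.0]
force: [-2.8, 1.6, 5.8]
grip_width: 0.0453
gripper_force: 41.0
```

Emit:
move_arm --increments '[[1,[0.006,0,0],0],[1,[0.006,0,0],0],[1,[0.006,0,0],0],[1,[0,0,0],0]]'

```text
time: 21.15
eef_pos: [0.4495, 0.1087, 0.1723]
tool_rot: [-0.002, 0.178, 0.984, 0.0]
force: [-2.8, 1.0, 6.9]
grip_width: 0.0452
gripper_force: 41.0
```

```bash
python3 - <<'E'
from h import *
o,s=wrist();g=s["color"].max(2)
for c in(285,355):print([i+1 for i in range(220,470) if (g[i,c]<100)!=(g[i+1,c]<100)])
tilt_table(s,.046,0)
E
```

```text
[298, 321, 430]
[298, 321, 430]
dark runs col320 [305, 323, 437]
0 [np.float64(268.0), np.float64(336.0), np.float64(146.0), np.float64(274.0), np.float64(345.0), np.float64(145.0), np.float64(358.0), np.float64(454.0), np.float64(131.0)]
10 [np.float64(275.0), np.float64(316.0), np.float64(142.0), np.float64(282.0), np.float64(326.0), np.float64(141.0), np.float64(372.0), np.float64(452.0), np.float64(135.0)]
20 [np.float64(283.0), np.float64(299.0), np.float64(138.0), np.float64(290.0), np.float64(309.0), np.float64(138.0), np.float64(385.0), np.float64(446.0), np.float64(139.0)]
30 [np.float64(284.0), np.float64(293.0), np.float64(134.0), np.float64(294.0), np.float64(300.0), np.float64(135.0), np.float64(398.0), np.float64(436.0), np.float64(143.0)]
38 [np.float64(275.0), np.float64(302.0), np.float64(131.0), np.float64(284.0), np.float64(308.0), np.float64(132.0), np.float64(409.0), np.float64(425.0), np.float64(146.0)]
```

Emit:
move_arm --increments '[[1,[0.005,0,0],0],[1,[0.004,0,0],0],[1,[0.002,0,0],0],[1,[0,0,0],0]]'

```text
time: 21.7
eef_pos: [0.4466, 0.1096, 0.1733]
tool_rot: [0.007, 0.18, 0.984, 0.0]
force: [21.5, -5.4, -10.6]
grip_width: 0.0454
gripper_force: 39.3
```

Emit:
move_arm --increments '[[1,[0.002,0,0],0],[1,[0.002,0,0],0],[1,[0.002,0,0],0],[1,[0,0,0],0]]'

```text
time: 22.2
eef_pos: [0.4458, 0.1097, 0.1744]
tool_rot: [0.013, 0.181, 0.983, 0.001]
force: [35.0, -9.7, -17.5]
grip_width: 0.0453
gripper_force: 38.4
```

Contact came a little early, so I check it with one picture (the last of the ten).

```bash
python3 - <<'E'
from h import *
from rig import cams
o,s=wrist();print(o["force"])
a=cams.snapshot("side")
C=np.zeros((480,800,3),np.uint8)
C[:,:320]=s["color"][:,160:480]
C[:,320:]=cv2.resize(a["color"][180:260,160:240],(480,480),interpolation=2)
cv2.imwrite("pics/c8.png",C)
import pickle;pickle.dump((s,a),open("w8.pkl","wb"))
E
```

```text
[ 35.03437976  -9.7067108  -17.5189555 ]
```

View pics/c8.png

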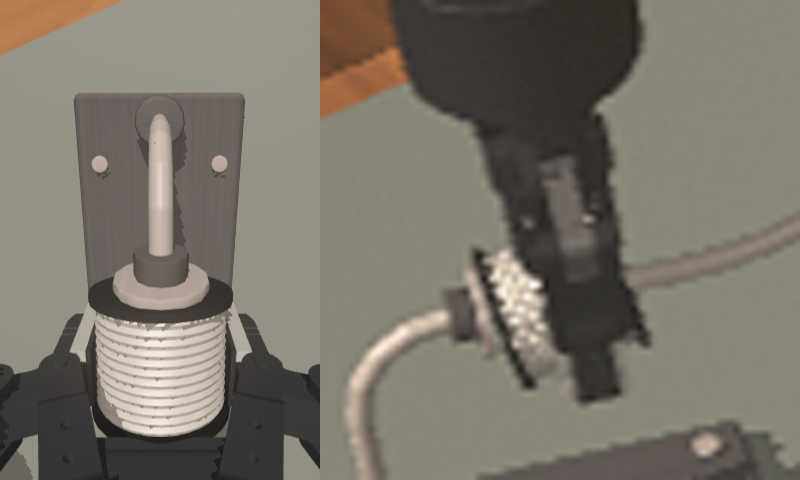

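Wrist view: the inner flange is pressed against the stop disc at (160,285). Side crop: the reel touches the disc at (480,290) but is still tilted about 12°. I back off, press down to level it on the rod, then push home again.

Emit:
move_arm --increments '[[1,[-0.005,0,0],0],[1,[-0.006,0,0.002],0],[1,[0,0,0.003],0],[1,[0,0,0.003],0],[1,[0,0,0],0]]'

```text
time: 22.92
eef_pos: [0.4461, 0.11, 0.1677]
tool_rot: [-0.0, 0.179, 0.984, 0.001]
force: [-7.1, -3.3, 27.7]
grip_width: 0.0455
gripper_force: 44.0
```

```bash
cat >> h.py <<'E'
def sidetilt():
    "slope of the inner flange's dark edge in side view"
    from rig import cams
    a=cams.snapshot("side");return a
E
python3 - <<'E'
from h import *
o,s=wrist();g=s["color"].max(2)
for c in(270,290,350,370):print(c,[i+1 for i in range(220,470) if (g[i,c]<75)!=(g[i+1,c]<75)])
for r in(295,300,305,310):
    x=np.nonzero(g[r]<75)[0];print(r,x[(x>240)&(x<400)][[0,-1]])
E
```

```text
270 [275, 291, 302, 334, 425]
290 [270, 273, 319, 340, 437]
350 [270, 273, 320, 340, 438]
370 [275, 290, 303, 334, 425]
295 [247 394]
300 [246 395]
305 [246 394]
310 [247 394]
```

Now nearly level: the face spans rows 268–340, which matches a tilt of about 3°. I push home.

Emit:
move_arm --increments '[[1,[0,0,-0.003],0],[1,[0.004,0,0],0],[1,[0.003,0,0],0],[1,[0.002,0,0],0],[1,[0,0,0],0]]'

```text
time: 23.6
eef_pos: [0.4441, 0.1105, 0.1687]
tool_rot: [0.009, 0.18, 0.984, 0.001]
force: [24.2, -7.0, -9.9]
grip_width: 0.0456
gripper_force: 40.3
```

```bash
python3 - <<'E'
from h import *
o,s=wrist();g=s["color"].max(2)
for c in(255,262,270,290,350,370,378):print(c,[i+1 for i in range(220,470) if (g[i,c]<75)!=(g[i+1,c]<75)])
print(o["force"]);tilt_table(s,.045,0);tilt_table(s,.045,.003)
E
```

```text
255 [284, 324, 365, 422, 436]
262 [279, 330, 414, 433, 438]
270 [276, 298, 301, 334, 425]
290 [270, 276, 323, 340, 437]
350 [270, 275, 324, 340, 438]
370 [276, 294, 306, 334, 425]
378 [279, 330, 416, 434, 438]
[24.23041861 -6.99169391 -9.92979706]
dark runs col320 [329, 343, 443]
0 [np.float64(269.0), np.float64(338.0), np.float64(147.0), np.float64(275.0), np.float64(347.0), np.float64(146.0), np.float64(360.0), np.float64(456.0), np.float64(132.0)]
10 [np.float64(276.0), np.float64(318.0), np.float64(143.0), np.float64(283.0), np.float64(328.0), np.float64(142.0), np.float64(373.0), np.float64(455.0), np.float64(136.0)]
20 [np.float64(284.0), np.float64(300.0), np.float64(139.0), np.float64(291.0), np.float64(310.0), np.float64(139.0), np.float64(387.0), np.float64(449.0), np.float64(140.0)]
30 [np.float64(285.0), np.float64(294.0), np.float64(135.0), np.float64(295.0), np.float64(301.0), np.float64(136.0), np.float64(400.0), np.float64(439.0), np.float64(144.0)]
38 [np.float64(276.0), np.float64(303.0), np.float64(132.0), np.float64(285.0), np.float64(310.0), np.float64(133.0), np
[... 261 characters left out ...]

10 [np.float64(269.0), np.float64(309.0), np.float64(144.0), np.float64(276.0), np.float64(319.0), np.float64(144.0), np.float64(367.0), np.float64(447.0), np.float64(137.0)]
20 [np.float64(278.0), np.float64(291.0), np.float64(140.0), np.float64(285.0), np.float64(301.0), np.float64(140.0), np.float64(381.0), np.float64(441.0), np.float64(141.0)]
30 [np.float64(276.0), np.float64(288.0), np.float64(136.0), np.float64(286.0), np.float64(295.0), np.float64(137.0), np.float64(394.0), np.float64(430.0), np.float64(145.0)]
38 [np.float64(267.0), np.float64(297.0), np.float64(133.0), np.float64(276.0), np.float64(304.0), np.float64(134.0), np.float64(404.0), np.float64(419.0), np.float64(148.0)]
```

The reel is level (about 1–2°), flush with the disc, and its centre is at about z 124 mm, which is its hanging height. I relieve most of the push, release, and rise straight up.

Emit:
move_arm --increments '[[1,[-0.003,0,0],0],[1,[0,0,0],0],[-0.3,[0,0,0],0],[-1,[0,0,0],0],[-1,[0,0,0],0],[-1,[0,0,0],0],[-1,[0,0,0],0],[-1,[0,0,0],0]]'

```text
time: 24.65
eef_pos: [0.4401, 0.1122, 0.1675]
tool_rot: [0.0, 0.179, 0.984, 0.0]
force: [-0.3, -0.3, -1.1]
grip_width: 0.0855
gripper_force: 0.0
```

```bash
python3 - <<'E'
from h import *
o,s=wrist();g=s["color"].max(2);print(o["eef_pos"],o["force"],o["grip_width"])
for c in(262,290,320,350,378):print(c,[i+1 for i in range(220,470) if (g[i,c]<75)!=(g[i+1,c]<75)])
E
```

```text
[0.4401144  0.11224294 0.16754273] [-0.33598739 -0.33104578 -1.11126306] 0.08549493777736195
262 [292, 346, 426]
290 [281, 290, 339, 357, 439]
320 [345, 360, 445]
350 [281, 290, 339, 357, 439]
378 [292, 346, 426]
```

Released; the reel relaxed to level. To make sure it is truly flush, I regrip it level, push lightly to the stop, and release again.

Emit:
move_arm --increments '[[-1,[-0.002,0,-0.009],0],[-1,[0,0,0],0],[1,[0,0,0],0],[1,[0,0,0],0],[1,[0,0,0],0],[1,[0,0,0],0],[1,[0,0,0],0],[1,[0,0,0],0]]' --squeeze 20

```text
time: 25.7
eef_pos: [0.4419, 0.1115, 0.1765]
tool_rot: [-0.0, 0.179, 0.984, -0.0]
force: [-0.6, -0.4, 1.6]
grip_width: 0.0454
gripper_force: 23.5
```

Emit:
move_arm --increments '[[1,[0.001,0,0],0],[1,[0.001,0,0],0],[1,[0.001,0,0],0],[1,[0,0,0],0]]'

```text
time: 26.2
eef_pos: [0.4414, 0.1116, 0.1766]
tool_rot: [0.003, 0.179, 0.984, 0.0]
force: [8.6, -2.7, -6.4]
grip_width: 0.0458
gripper_force: 22.6
```

It was already within half a millimetre of the stop. I release again and rise clear.

Emit:
move_arm --increments '[[-0.3,[0,0,0],0],[-1,[0,0,0],0],[-1,[0,0,0],0],[-1,[0,0,0],0],[-1,[0,0,0],0],[-1,[0,0,0],0],[-1,[0,0,-0.02],0],[-1,[0,0,-0.04],0]]'

```text
time: 27.2
eef_pos: [0.4381, 0.1122, 0.2358]
tool_rot: [-0.002, 0.179, 0.984, -0.001]
force: [0.3, 0.9, 0.2]
grip_width: 0.0853
gripper_force: 0.0
```

Emit:
move_arm --increments '[[-1,[0,0,-0.04],0],[-1,[0,0,-0.04],0],[-1,[-0.03,0,-0.03],0],[-1,[-0.05,0,0],0],[-1,[-0.05,0,0],0],[-1,[-0.03,0,0],0],[-1,[0,0,0],0],[-1,[0,0,0],0]]'

```text
time: 28.2
eef_pos: [0.5884, 0.0567, 0.3462]
tool_rot: [-0.001, 0.178, 0.984, 0.0]
force: [-0.3, -0.2, 0.7]
grip_width: 0.0852
gripper_force: 0.0
```

```bash
python3 - <<'E'
from h import *
from rig import cams,ctrl
o,s=wrist();a=cams.snapshot("side");b=cams.snapshot("top");print(o["eef_pos"],o["force"])
# expected reel centre at home vs seen winding (bright) in each view
u=np.array([np.cos(np.radians(-20.5)),np.sin(np.radians(-20.5)),0])
c=np.array([.4173,.1202,0])+.024*u+[0,0,.124]
g=a["color"];m=(g.max(2)<50).astype(np.uint8)
P=proj(a,c);x,y=P.astype(int);print("exp side",P)
n,l,st,cc=cv2.connectedComponentsWithStats(m[y-30:y+30,x-30:x+30]);
print([(st[i].tolist(),(cc[i]+[x-30,y-30]).round(1).tolist()) for i in range(1,n) if st[i,4]>20])
for k in(-.022,.022):print("flange exp",k,proj(a,c+k*u),proj(s,c+k*u))
for yy in range(y-12,y+16,4):print(yy,g[yy,x-26:x+27:2].max(1).tolist())
for nm,v in(("tin",(323,199)),("empty",(458,325)),("orange",(402,235))):print(nm,b["color"][v[1],v[0]])
E
```

```text
[0.58842839 0.0567492  0.34621049] [-0.27004593 -0.18428699  0.6835674 ]
exp side [199.12722928 231.90193889]
[]
flange exp -0.022 [188.26664467 234.26234252] [316.97738208 -44.82317321]
flange exp 0.022 [209.87531618 229.56598514] [317.22276951  30.68845559]
219 [133, 133, 133, 133, 134, 133, 134, 133, 134, 133, 133, 131, 131, 131, 148, 177, 178, 43, 137, 133, 133, 133, 134, 133, 134, 133, 133]
223 [132, 133, 133, 133, 133, 133, 107, 68, 172, 158, 161, 189, 199, 220, 205, 191, 197, 158, 75, 135, 135, 121, 117, 193, 199, 197, 194]
227 [133, 132, 132, 134, 134, 133, 181, 115, 122, 165, 190, 161, 247, 205, 197, 211, 223, 254, 61, 116, 121, 115, 112, 127, 135, 135, 133]
231 [132, 131, 131, 142, 116, 95, 89, 169, 68, 243, 247, 190, 199, 206, 216, 225, 168, 179, 146, 93, 134, 134, 133, 133, 133, 133, 133]
235 [246, 189, 152, 114, 103, 71, 70, 139, 76, 130, 133, 164, 229, 174, 171, 178, 167, 215, 159, 46, 136, 133, 133, 133, 133, 133, 133]
239 [127, 132, 133, 132, 133, 134, 133, 121, 62, 75, 139, 150, 137, 123, 149, 129, 123, 118, 122, 62, 121, 133, 133, 133, 135, 134, 133]
243 [132, 133, 133, 133, 133, 132, 133, 133, 138, 41, 103, 111, 119, 132, 134, 134, 133, 133, 132, 133, 134, 132, 132, 133, 132, 132, 133]
tin [ 69 141 176]
empty [53 55 56]
orange [ 45 155 253]
```

In the side view the reel's flanges are at cols ~189 and ~210, against 188.3 and 209.9 expected for home. The dark flange sits directly against the disc at col 187, and the tin, empty reel and orange look-alike have not moved.

```bash
python3 -c "
from rig import ticket;print(ticket.hand_in())"
```

```text
the job is handed in; nothing more can be done
None
```

The full reel hangs level on the rod, home against the stop disc by the last side-camera check. The arm is clear, the empty reel and flux tin are where they were, and the job was handed in at about 28 s.

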